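Lock the belt-drive access panel with its quarter-turn fastener

ROBOT

A 6-joint arm with a two-finger parallel gripper is mounted at the origin on the work surface. World frame = base frame: x ahead of the robot, y to its left, z up, the work surface at z = 0. Lengths are in m, angles in rad, forces in N, time in s.
With the tool pointing down it reaches from about 0.275 to 0.875 m from the base axis. Payload 12.5 kg.
Tool frame: the origin (TCP) lies between the finger pads; the fingertips stand 17 mm ahead of it and the grasp point (between the pads) lies 2 mm behind it (ctrl.finger_overhang is the distance from the TCP to the fingertips, in m); z points along the fingers, y is the direction in which the jaws open and shut (so a half turn about z gives the same grasp; the last joint's range is limited). The gripper opens to 85 mm and grips with 20 to 120 N. Pads are 22 mm wide; open, the fingers measure 114 mm over their backs; the gripper's body (76 mm by 85 mm) begins 54 mm behind the grasp point. The pads swing forward as they close: fully open they stand 13 mm farther back than shut.
Start: joints at [-1.372, 0.351, 1.652, -0, 1.139, -0.085], TCP at [0.154, -0.528, 0.248] pointing down, gripper open.
Joint ranges: [-2.75, 2.75], [-0.79, 2.1], [0.01, 2.65], [-1.57, 4.71], [0.07, 3.14], [-2.87, 2.87]. Speed limits (rad/s): [2.22, 2.22, 2.79, 3.14, 3.14, 3.14].

INTERFACE

Orientations are given as [roll, pitch, yaw] about the fixed x, y, z axes, in that order (R = Rz(yaw) Ry(pitch) Rx(roll)).
In Python, from plant import ctrl, viewer, finish_job gives the robot as it stands.
- The arm moves only by the tool servo_tool, never from a script. Its argument "moves" is a list of rows, each a list of 7 numbers: the turn, a rotation vector about the world's x, y, z in degrees, then the shift along the world's x, y, z in cm, then the closure in counts, from 0 (fully open) to 255 (shut). A call has 1 to 8 rows; each row is the pose to reach, as a shift and turn from the pose commanded when the call began; what a row does not reach only later rows make up. A row lasts 1/12 s, in which the tool goes at most 41.7 mm and 7.16 degrees, less where a joint would pass 70% of its speed; a pose out of reach is approached as far as the arm can. A call with a gripper value outside its range is refused whole. The fingers move at their own pace and stop on an object; "grip_force" is the grip in N (left out, the last holds). Time passes only in rows, so rows that repeat a pose let the fingers close. It gives the time, the measured TCP pose, the force and the opening at its end, in the units of the state.
- ctrl.get_obs(): the state, without advancing time (a new reading comes with each control period).
- viewer.get_image(name): name is "scene" or "top" or "wrist"; returns a dict with "frame" (384x512x3 uint8, blue, green, red), "mtx" (3x3 intrinsics, pixels), "k1" (the pictures are not rectified: a ray, as slopes to the right and down, at radius r is drawn at 1 + k1 r^2 times it, then the intrinsics apply), "rvec" (rotation vector, rad) and "tvec" (3), from world to camera coordinates, as OpenCV has them. Camera axes: x right, y down, z forward; pixel columns grow to the right and rows downward; lengths in m; the calibration is good to about 2 mm. A picture is of the moment at which its call begins. There is no depth.
- finish_job(): hands the job in, once; it reports no verdict.
The state is a dict: "time": time; "q": joint angles; "dq": joint speeds; "effort": joint torques, N m; "position": TCP position; "tcp_rot": TCP orientation; "ft_force": force on the tool from outside, world axes, zero at the start; "torque": the same for the moment, N m; "finger_gap": finger opening in m.
Only numpy, scipy, OpenCV 4.12 (cv2) and the standard library are available. Lean on these libraries where they do the work, as an engineer would, in place of code of your own. Each camera call takes 0.05 s, during which the arm holds its last target.

TASK

The sprung access panel on the bench saw's drive housing stands ajar: put the shut fingertips into the slot of its orange quarter-turn fastener, press the panel down shut, and while pressing turn the fastener clockwise (seen from above) to its stop, so that the panel stays locked down when you let go. Then take the hand away. Do not pick up or shift anything else on the bench.

Things in the scene. Friction and masses are not known exactly. Their poses are not given: they have to be found in the camera images.
- cam_slot (a point): Centre of the slot's floor, on the turning axis of the orange quarter-turn fastener. The straight slot between two raised orange ribs is 28 mm wide, 12 mm deep, 54 mm long, open at both ends. The point turns with the fastener: y along the slot, x across it, z up out of the panel; its -y end has a green dot. The floor is 85 mm above the bench when the panel is shut, about 101 mm when ajar
- cam_rim (a point): Point on the fastener's axis level with its rib tops, 12 mm above the slot's floor. The fastener is a disc 72 mm across, set in a fixed black collar (inner diameter 78 mm, outer 90 mm) whose rim is also at this level; the collar stands 16 mm above the panel's top face. Axes as for the slot
- cam (a joint): Angle of the fastener: 0 unlocked (slot parallel to the panel's front edge, dot at the red mark), growing clockwise seen from above to a hard stop at 1.571, locked (dot at the green mark by the front edge). Starts at 0 to 0.3; friction 0.06 N m, stays where left. A tongue beneath passes under a fixed keeper during the turn, which works only with the panel pressed right down
- panel (a joint): Angle of the aluminium panel (225 x 196 x 6 mm) about the hinge at its far edge: 0 pressed right down on a hard stop, 0.10 ajar, where its spring holds it. Pressing it down at the fastener takes about 2 to 4 N. Once locked and let go, the spring lifts it onto the tongue and it stays at about 0.015
- panel_edge (a point): Middle of the panel's front edge, on its top face, 65 mm from the fastener's axis (the hinge is 160 mm from the axis on the other side). x points from the front edge towards the hinge, y along the edge, z up
- drive: Green housing, fixed to the bench: 240 x 200 mm, 75 mm high without the panel. Origin at the centre of its underside, at bench level; x points from the panel's front edge to the hinge, z up. The fastener's axis is at x = -55 mm, y = 0. Behind the panel (x 120 to 280 mm): a 70 mm high motor deck (-y half) and the 96 mm high grey motor (+y half)
- offcut: Loose block of wood 110 x 35 x 30 mm lying beside the housing; leave alone. Origin: centre of its underside, x along its length
- screwdriver: Loose screwdriver 180 mm long lying beside the housing, on its other side; leave alone. It lies along its x axis
- tape_roll: Loose blue roll, 68 mm across and 20 mm high, lying on the 70 mm high motor deck behind the panel; leave alone. Origin: centre of its underside
- glue: Loose white glue bottle, 52 mm across, 150 mm high, standing on the bench; leave alone. Origin: centre of its underside
- mug: Loose blue mug, 80 mm across, 90 mm high, standing on the bench; leave alone. Origin: centre of its underside
- hammer: Loose hammer lying on the bench along its x axis; leave alone

How it is judged:
By the outcome, as a careful person would: the job done as asked, in the order asked, and still so for the second after the job is handed in, with the robot touching nothing.
It also fails if it takes over 40 s, if anything falls off the work surface, if the arm or the gripper's body presses on something with over 40 N, if the wrist force passes 120 N, or if a joint passes its speed limit or range.

## Working session

There is one attempt and no reset: what is moved stays moved. The work goes in short steps, Python scripts to look and compute and a tool call to move; the robot and the scene stay as the last step left them, time stands still between calls to the robot, and variables do not carry over. Pictures are saved under pics/ and viewed, and the job is handed in when it is done.

Besides the shell and the picture viewer there is one more tool, called as name(argument=value, ...) on one line, values as JSON. servo_tool: Moves the arm, as the interface text tells. Its arguments: {"type":"object","properties":{"moves":{"type":"array","items":{"type":"array","items":{"type":"number"}}},"grip_force":{"type":"number"}},"required":["moves"]}

```bash
mkdir -p pics; ls
cat > h.py <<'E'
import numpy as np, cv2
from plant import ctrl, viewer, finish_job
def cap(n,f):
    d=viewer.get_image(n); cv2.imwrite('pics/'+f,d['frame']); return d
def ray(d,u,v):
    K=np.array(d['mtx']);k=d['k1']
    p=cv2.undistortPoints(np.array([[[u,v]]],float),K,np.array([k,0,0,0.]))[0,0]
    R=cv2.Rodrigues(np.array(d['rvec'],float))[0];t=np.array(d['tvec'],float).ravel()
    o=-R.T@t; r=R.T@np.array([p[0],p[1],1]); return o,r/np.linalg.norm(r)
def plane(d,u,v,z):
    o,r=ray(d,u,v); return o+r*(z-o[2])/r[2]
def proj(d,P):
    return cv2.projectPoints(np.array([P],float),np.array(d['rvec'],float),np.array(d['tvec'],float),np.array(d['mtx']),np.array([d['k1'],0,0,0.]))[0][0,0]
E
python3 - <<'E'
from h import *
import pickle
np.set_printoptions(precision=4,suppress=True)
D={}
for n in ('scene','top','wrist'):
    D[n]=cap(n,n+'0.png')
pickle.dump(D,open('d0.pkl','wb'))
o=ctrl.get_obs()
print(o, ctrl.finger_overhang)
a=np.hstack([D['scene']['frame'],D['top']['frame']])
E
```

```text
pics
{'time': 0.15, 'q': array([-1.3716,  0.3511,  1.6523,  0.    ,  1.1391, -0.0846]), 'dq': array([ 0.0012, -0.0016, -0.0028,  0.0008,  0.0006,  0.0014]), 'effort': array([  0.0003, -50.6252, -29.1504,  -0.0001,   0.0034,   0.0001]), 'position': array([ 0.154 , -0.5278,  0.2479]), 'tcp_rot': array([-3.1407, -0.0001,  0.2838]), 'ft_force': array([-0.4349, -0.1686,  0.771 ]), 'torque': array([-0.0332,  0.0207,  0.0368]), 'finger_gap': 0.08511410708121936} 0.017
```

View pics/scene0.png

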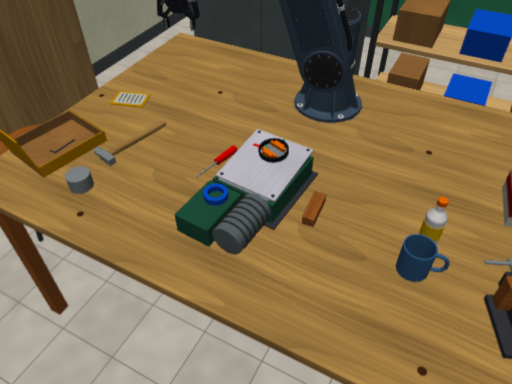

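View pics/top0.png

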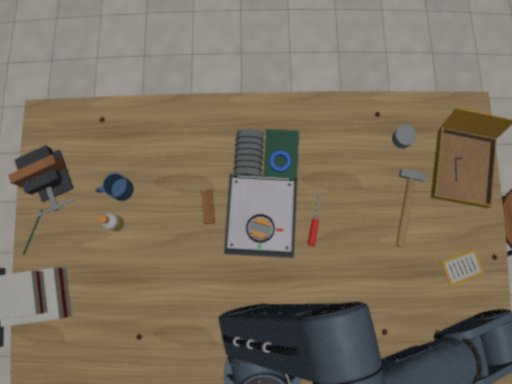

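View pics/wrist0.png

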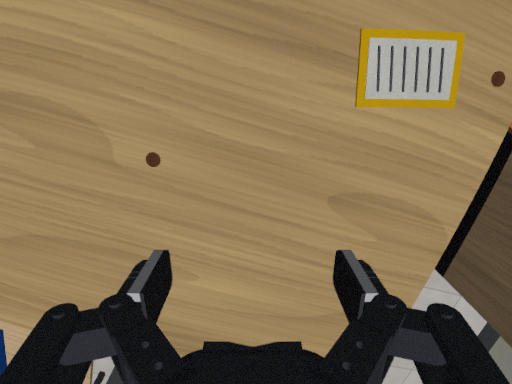

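The top view shows the orange fastener at about (260,228), the red mark at (280,230) and the green mark at (260,246). The tape is at (280,160), with the motor beside it. I'll measure these next.

Run:
```python
from h import *
import pickle
np.set_printoptions(precision=4,suppress=True)
D=pickle.load(open('d0.pkl','rb'))
for n,(x0,x1,y0,y1) in {'top':(215,310,165,265),'scene':(215,325,120,205)}.items():
    f=D[n]['frame']; c=f[y0:y1,x0:x1]
    cv2.imwrite(f'pics/{n}_crop0.png',cv2.resize(c,None,fx=6,fy=6,interpolation=cv2.INTER_CUBIC))
    hsv=cv2.cvtColor(f,cv2.COLOR_BGR2HSV)
    m=cv2.inRange(hsv,(8,150,150),(20,255,255)); mm=np.zeros_like(m); mm[y0:y1,x0:x1]=m[y0:y1,x0:x1]
    ys,xs=np.nonzero(mm); print(n,len(xs),xs.mean(),ys.mean(), plane(D[n],xs.mean(),ys.mean(),.11))
    # collar: dark ring
    dk=((f.max(2)<50)*255).astype(np.uint8); q=np.zeros_like(dk)
    cy,cx=int(ys.mean()),int(xs.mean()); q[cy-18:cy+19,cx-20:cx+21]=dk[cy-18:cy+19,cx-20:cx+21]
    ys,xs=np.nonzero(q); e=cv2.fitEllipse(np.stack([xs,ys],1).astype(np.float32)); print('collar',len(xs),e,plane(D[n],*e[0],.112))
```

```text
top 84 259.7857142857143 227.6547619047619 [ 0.4597 -0.0002  0.11  ]Traceback (most recent call last):
  File "<stdin>", line 14, in <module>
cv2.error: OpenCV(4.12.0) /io/opencv/modules/imgproc/src/shapedescr.cpp:361: error: (-201:Incorrect size of input array) There should be at least 5 points to fit the ellipse in function 'fitEllipseNoDirect'
```

```bash
sleep 1
```

```text
(no output)
```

View pics/top_crop0.png

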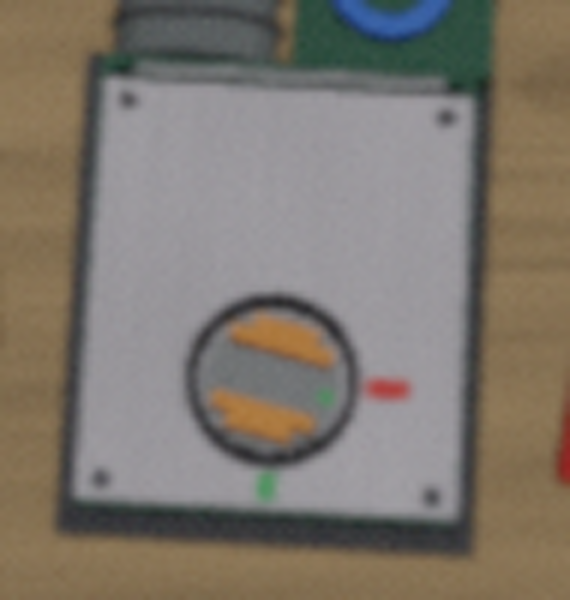

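The slot is tilted about 11° from unlocked and the axis is near (0.46, 0). At the end of the turn the last joint has to be in range, so I'll approach with yaw about 2.9. I'll move over it with the fingers shut.

servo_tool(moves=[[0, 0, 6.25, 1.25, 2.2, 0, 255], [0, 0, 12.5, 2.5, 4.4, 0, 255], [0, 0, 18.75, 3.75, 6.6, 0, 255], [0, 0, 25, 5, 8.8, 0, 255], [0, 0, 31.25, 6.25, 11, 0, 255], [0, 0, 37.5, 7.5, 13.2, 0, 255], [0, 0, 43.75, 8.75, 15.4, 0, 255], [0, 0, 50, 10, 17.6, 0, 255]], grip_force=40)

```text
time: 0.82
position: [0.2544, -0.3508, 0.2482]
tcp_rot: [-3.141, -0.0, 1.162]
ft_force: [-0.3, -0.3, 0.4]
finger_gap: 0.0002
```

servo_tool(moves=[[0, 0, 6.25, 1.25, 2.2, 0, 255], [0, 0, 12.5, 2.5, 4.4, 0, 255], [0, 0, 18.75, 3.75, 6.6, 0, 255], [0, 0, 25, 5, 8.8, 0, 255], [0, 0, 31.25, 6.25, 11, 0, 255], [0, 0, 37.5, 7.5, 13.2, 0, 255], [0, 0, 43.75, 8.75, 15.4, 0, 255], [0, 0, 50, 10, 17.6, 0, 255]])

```text
time: 1.48
position: [0.3544, -0.1748, 0.2483]
tcp_rot: [-3.142, -0.0, 2.034]
ft_force: [1.2, -0.6, -0.8]
finger_gap: 0.0003
```

Run:
```python
from h import *
import pickle
np.set_printoptions(precision=4,suppress=True)
d=cap('wrist','w1.png');pickle.dump(d,open('w1.pkl','wb'))
o=ctrl.get_obs();print({k:o[k] for k in('time','q','position','tcp_rot','ft_force','finger_gap')})
R=cv2.Rodrigues(np.array(d['rvec'],float))[0];print(-R.T@np.array(d['tvec']).ravel(),R[2])
print(proj(d,[.46,0,.11]))
```

```text
{'time': 1.5333, 'q': array([-0.5701,  0.0615,  2.0184,  0.0014,  1.0619, -1.0431]), 'position': array([ 0.3555, -0.1723,  0.2483]), 'tcp_rot': array([ 3.1407, -0.0008,  2.0431]), 'ft_force': array([ 0.1075, -0.1836,  0.0092]), 'finger_gap': 7.964328929885696e-06}
[ 0.3168 -0.0998  0.3733] [ 0.1454 -0.2902 -0.9459]
[447.9953  69.0867]
```

View pics/w1.png

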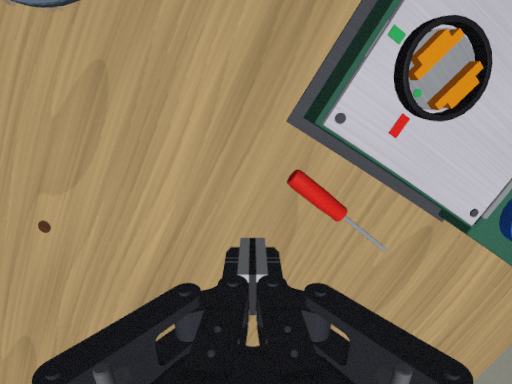

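The wrist view shows the collar at about (443,68), the dot at (417,93), the red mark at (399,125) and the green mark at (397,34). I'll triangulate and measure from these.

```bash
cat > meas.py <<'E'
from h import *
import pickle
np.set_printoptions(precision=4,suppress=True)
def meas(d,zr,box=None):
    f=d['frame'];hsv=cv2.cvtColor(f,cv2.COLOR_BGR2HSV)
    om=cv2.inRange(hsv,(10,180,120),(20,255,255))
    def blobs(m,mn):
        n,l,s,c=cv2.connectedComponentsWithStats(m); return [(s[i,4],c[i],l==i) for i in range(1,n) if s[i,4]>=mn]
    O=blobs(om,60); print('orange',[(a,c) for a,c,_ in O])
    c0=np.mean([c for _,c,_ in sorted(O,key=lambda b:-b[0])[:2]],0)
    dk=((f.max(2)<60)*255).astype(np.uint8)
    best=None
    for a,c,m in blobs(dk,200):
        cn=cv2.findContours(m.astype(np.uint8),cv2.RETR_EXTERNAL,cv2.CHAIN_APPROX_NONE)[0]
        cn=max(cn,key=len)
        if cv2.pointPolygonTest(cn,tuple(map(float,c0)),False)>0 and (best is None or a<best[0]): best=(a,cn)
    if best is not None:
        # cast outer contour to plane z: top rim only approximates
        inner=cv2.findContours((cv2.drawContours(np.zeros_like(dk),[best[1]],-1,255,-1)&~dk),cv2.RETR_EXTERNAL,cv2.CHAIN_APPROX_NONE)[0]
        e=cv2.fitEllipse(best[1]); print('outer',e, plane(d,*e[0],zr))
        i=max(inner,key=cv2.contourArea); e=cv2.fitEllipse(i); print('inner',e,plane(d,*e[0],zr))
    g=cv2.inRange(hsv,(50,120,100),(75,255,255))
    for a,c,_ in blobs(g,15): print('green',a,c,'z slot',plane(d,*c,zr-.012),'z panel',plane(d,*c,zr-.016))
    r=cv2.inRange(hsv,(0,180,120),(6,255,255))|cv2.inRange(hsv,(175,180,120),(180,255,255))
    for a,c,_ in blobs(r,30): print('red',a,c,plane(d,*c,zr-.016))
    return om
E
python3 - <<'E'
from meas import *
d=pickle.load(open('w1.pkl','rb')); meas(d,.112)
D=pickle.load(open('d0.pkl','rb')); print('top');meas(D['top'],.112)
E
```

```text
orange [(np.int32(945), array([436.5884,  50.5778])), (np.int32(837), array([460.1971,  87.7754]))]
outer ((442.7784118652344, 67.78221130371094), (92.05986785888672, 108.9134521484375), 31.704227447509766) [ 0.454  -0.0023  0.112 ]
inner ((442.90234375, 69.05186462402344), (69.06063079833984, 87.79590606689453), 14.626437187194824) [ 0.4547 -0.0031  0.112 ]
green 174 [396.3851  34.046 ] z slot [0.4059 0.0044 0.1   ] z panel [0.4072 0.0059 0.096 ]
green 51 [417.1765  92.6078] z slot [ 0.4512 -0.0277  0.1   ] z panel [ 0.4532 -0.0267  0.096 ]
red 196 [398.801  125.3418] [ 0.4547 -0.0602  0.096 ]
red 1149 [317.248  195.5936] [ 0.4201 -0.1575  0.096 ]
top
orange []
  return _methods._mean(a, axis=axis, dtype=dtype,
  ret = ret.dtype.type(ret / rcount)
Traceback (most recent call last):
  File "meas.py", line 16, in meas
    if cv2.pointPolygonTest(cn,tuple(map(float,c0)),False)>0 and (best is None or a<best[0]): best=(a,cn)
                                     ~~~^^^^^^^^^^
TypeError: 'numpy.float64' object is not iterable
```

servo_tool(moves=[[0, 0, 6.25, 0.6, 2.2, 0, 255], [0, 0, 12.5, 1.2, 4.4, 0, 255], [0, 0, 18.75, 1.9, 6.6, 0, 255], [0, 0, 25, 2.5, 8.8, 0, 255], [0, 0, 31.25, 3.1, 11, 0, 255], [0, 0, 37.5, 3.7, 13.2, 0, 255], [0, 0, 43.75, 4.4, 15.4, 0, 255], [0, 0, 50, 5, 17.4, 0, 255]])

```text
time: 2.2
position: [0.4041, -0.0007, 0.2483]
tcp_rot: [3.142, -0.0, 2.907]
ft_force: [-0.3, -0.4, -0.1]
finger_gap: 0.0001
```

Run:
```python
from meas import *
d=cap('wrist','w2.png');pickle.dump(d,open('w2.pkl','wb'))
o=ctrl.get_obs();print({k:o[k] for k in('time','q','position','tcp_rot','ft_force','finger_gap')})
meas(d,.112)
```

```text
{'time': 2.25, 'q': array([-0.1127,  0.0804,  1.9977,  0.0012,  1.0634, -1.4582]), 'position': array([0.4048, 0.0012, 0.2483]), 'tcp_rot': array([3.1406, 0.0001, 2.9157]), 'ft_force': array([-1.1049, -1.0344, -0.5723]), 'finger_gap': -0.00026299053171506683}
orange [(np.int32(843), array([266.5813, 218.0498])), (np.int32(138), array([282.913 , 251.0725]))]
outer ((256.11260986328125, 320.8407287597656), (197.6446533203125, 397.1324462890625), 88.37163543701172) [ 0.5616 -0.0336  0.112 ]
inner ((263.2244567871094, 261.4527282714844), (66.76506805419922, 143.6869354248047), 0.16960203647613525) [ 0.486  -0.0082  0.112 ]
green 110 [256.3    184.1636] z slot [0.4057 0.0033 0.1   ] z panel [0.4069 0.0031 0.096 ]
green 32 [236.4688 231.3438] z slot [ 0.4512 -0.0287  0.1   ] z panel [ 0.4531 -0.0294  0.096 ]
red 1004 [136.7629 224.1225] [ 0.4205 -0.1311  0.096 ]
red 129 [208.4884 238.5814] [ 0.4545 -0.0609  0.096 ]
```

View pics/w2.png

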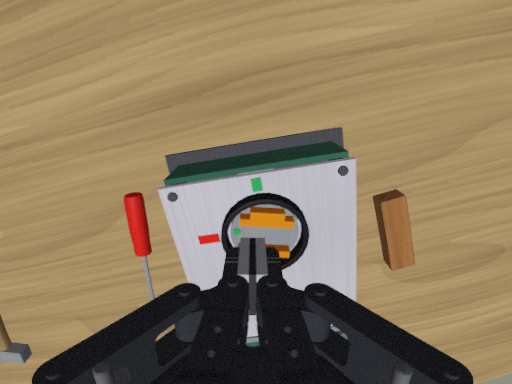

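The wrist view shows the slot centred near (265,232), the green mark at (256,184) and the red mark at (208,239). The fingers hide the near side. I'll fit the collar rim (radius 45 mm) and the rib edges in the unobstructed w1 view.

```bash
cat > fit.py <<'E'
from meas import *
from scipy.optimize import least_squares
def tplane(d,uv,c,ang,yaw):
    # plane through c tilted by ang
    n=np.array([np.sin(ang)*np.cos(yaw),np.sin(ang)*np.sin(yaw),np.cos(ang)])
    out=[]
    for u,v in uv:
        o,r=ray(d,u,v); out.append(o+r*(n@(c-o))/(n@r))
    return np.array(out)
def collar(d,seed,z,ang=.1,yaw=-.05):
    f=d['frame'];s=proj(d,[*seed,z])
    dk=((f.max(2)<60)*255).astype(np.uint8)
    # first-to-last dark going outwards along rays
    P=[]
    for a in np.deg2rad(np.arange(0,360,4)):
        pts=[s+t*np.array([np.cos(a),np.sin(a)]) for t in np.arange(5,75,.25)]
        val=np.array([cv2.getRectSubPix(f,(1,1),tuple(map(float,p)))[0,0].max() for p in pts],float)
        w=np.nonzero(val<60)[0]
        if len(w)==0: continue
        i=w[0]
        while i<len(val)-1 and val[i]<90: i+=1
        if i<len(val)-1: P.append(pts[i])
    P=np.array(P); W=tplane(d,P,np.array([*seed,z]),ang,yaw)
    R=cv2.Rodrigues(np.array(d['rvec'],float))[0];cam=-R.T@np.array(d['tvec'],float).ravel()
    v=np.array(seed)-cam[:2]; v/=np.linalg.norm(v)
    c=np.array(seed,float)
    for _ in range(4):
        far=((W[:,:2]-c)@v>0.005)
        res=least_squares(lambda c:np.linalg.norm(W[far,:2]-c,axis=1)-.045,c,loss='soft_l1',f_scale=.001)
        c=res.x
    r=np.linalg.norm(W[far,:2]-c,axis=1)
    fr=least_squares(lambda p:np.linalg.norm(W[far,:2]-p[:2],axis=1)-p[2],[*c,.045],loss='soft_l1',f_scale=.001).x
    return c,r.std(),far.sum(),fr
E
python3 - <<'E'
from fit import *
d1=pickle.load(open('w1.pkl','rb'));D=pickle.load(open('d0.pkl','rb'))
for d in (d1,D['scene'],D['top']): print(collar(d,(.457,-.001),.113))
f=d1['frame'][10:150,370:512];cv2.imwrite('pics/w1c.png',cv2.resize(f,None,fx=4,fy=4,interpolation=cv2.INTER_CUBIC))
f=D['scene']['frame'][120:205,215:325];cv2.imwrite('pics/sc.png',cv2.resize(f,None,fx=6,fy=6,interpolation=cv2.INTER_CUBIC))
E
```

```text
(array([ 0.4584, -0.0017]), np.float64(0.00042605048559151673), np.int64(42), array([ 0.4595, -0.0009,  0.0438]))
(array([0.462 , 0.0003]), np.float64(0.0005554841148530669), np.int64(44), array([ 0.4613, -0.0002,  0.0443]))
(array([0.4588, 0.0022]), np.float64(0.05830476756231137), np.int64(13), array([-432.3874,  664.465 ,  793.0427]))
```

```bash
sleep 2
```

```text
(no output)
```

View pics/w1c.png

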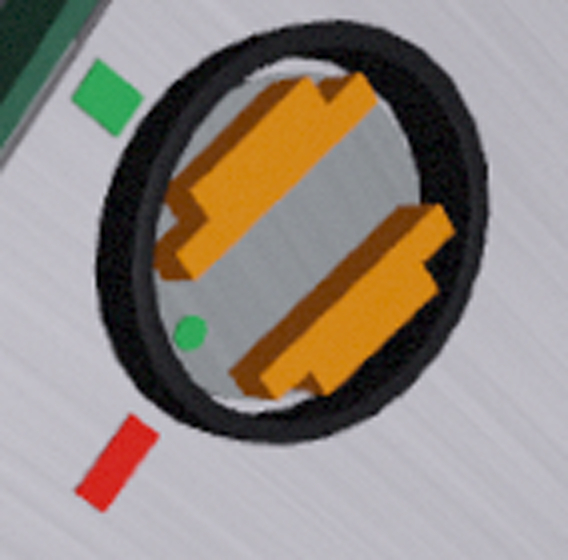

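Run:
```python
from fit import *
d=pickle.load(open('w1.pkl','rb'))
c=np.array([.459,-.001,.113])
px=np.array([(192,278),(377,100),(268,396),(442,207)],float)/4+[370-.4,10-.4]
W=tplane(d,px,c,.1,-.05);print(W)
for a,b in((0,1),(2,3)):
    v=W[a]-W[b];print(np.degrees(np.arctan2(v[0],v[1])),np.linalg.norm(v))
print('mean',W.mean(0))
v=((W[0]-W[1])+(W[2]-W[3]));v/=np.linalg.norm(v);n=np.array([-v[1],v[0]]);print(v,(W[:,:2]@n), 'c',c[:2]@n)
dot=tplane(d,[(417.18,92.6)],c-[0,0,.012],.1,-.05);print(dot, dot-c)
# front edge: panel top edge points w1
r=tplane(d,[(398.8,125.3)],c-[0,0,.016],.1,-.05);g=tplane(d,[(396.4,34)],c-[0,0,.016],.1,-.05);print('red',r-c,'green',g-c)
```

```text
[[ 0.4376 -0.0222  0.115 ]
 [ 0.4543  0.029   0.1136]
 [ 0.4699 -0.0334  0.1117]
 [ 0.4827  0.0205  0.1107]]
-162.01814866332742 0.053916643545495045
-166.6013259021496 0.05541696378594056
mean [ 0.4611 -0.0015  0.1128]
[-0.2698 -0.9626  0.0222] [0.4273 0.4295 0.4613 0.4592] c 0.4421259308592327
[[ 0.4504 -0.0282  0.1017]] [[-0.0086 -0.0272 -0.0113]]
red [[-0.0049 -0.0594 -0.0158]] green [[-0.0539  0.0045 -0.0106]]
```

View pics/sc.png

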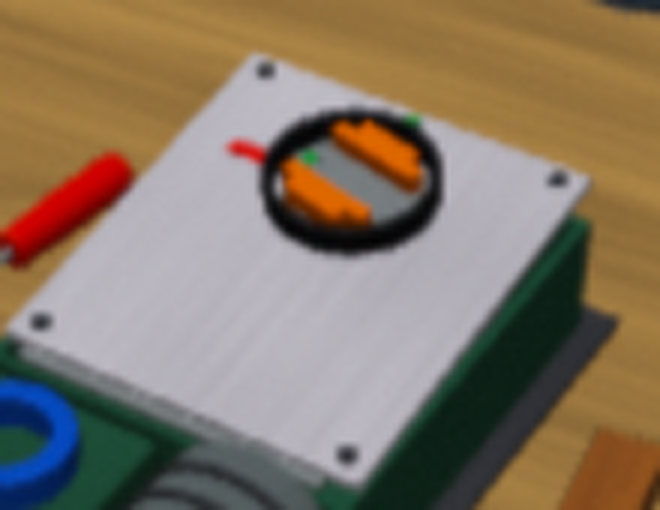

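Combined estimate: axis at about (0.460, -0.001), slot direction about 16° from −y, drive yaw about −4.7°, so cam is about 0.2. I'll hover just above the rim and check.

servo_tool(moves=[[0, 0, -1, 1.4, 0.1, -2, 255], [0, 0, -2, 2.8, 0.1, -4, 255], [0, 0, -2.5, 4.2, 0.1, -6, 255], [0, 0, -2.5, 5.6, 0.1, -8, 255], [0, 0, -2.5, 5.6, 0.1, -9.6, 255], [0, 0, -2.5, 5.6, 0.1, -9.6, 255], [0, 0, -2.5, 5.6, 0.1, -9.6, 255]])

```text
time: 2.83
position: [0.4595, -0.001, 0.152]
tcp_rot: [-3.141, -0.002, 2.858]
ft_force: [0.1, 0.3, 0.7]
finger_gap: 0.0001
```

Run:
```python
from fit import *
d=cap('wrist','w3.png');s=cap('scene','s3.png');pickle.dump((d,s),open('w3.pkl','wb'))
o=ctrl.get_obs();print({k:o[k] for k in('time','q','position','tcp_rot','ft_force','torque','finger_gap')})
f=d['frame'][120:300,170:350];cv2.imwrite('pics/w3c.png',cv2.resize(f,None,fx=3,fy=3,interpolation=cv2.INTER_CUBIC))
f=s['frame'][60:205,215:325];cv2.imwrite('pics/s3c.png',cv2.resize(f,None,fx=4,fy=4,interpolation=cv2.INTER_CUBIC))
```

```text
{'time': 2.9333, 'q': array([-0.1035,  0.3246,  1.9666, -0.    ,  0.8493, -1.3907]), 'position': array([ 0.4602, -0.0011,  0.1532]), 'tcp_rot': array([3.1414, 0.001 , 2.858 ]), 'ft_force': array([ 0.0076, -0.5776,  0.3302]), 'torque': array([ 0.0151,  0.0633, -0.0472]), 'finger_gap': -0.0002889390086242349}
```

View pics/w3.png

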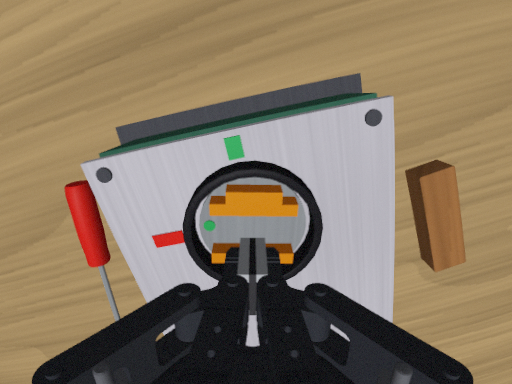

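View pics/s3c.png

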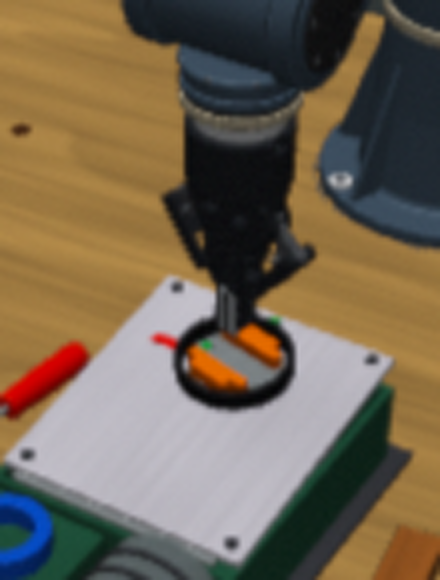

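In the wrist view the rib edges lie horizontal, so the slot is parallel to the jaws. The front rib's inner edge is at v≈216 and the back rib's at about 262→245. The fingertips are at (252,239). Next, the offset across the slot.

Run:
```python
from fit import *
d,s=pickle.load(open('w3.pkl','rb'))
f=d['frame']
for u in (215,225,285):
    print(u,[tuple(int(x) for x in f[v,u]) for v in range(192,270,3)])
o=ctrl.get_obs();p=o['position'];z=o['tcp_rot']
c=np.array([.460,-.001,.113])
tip=p-[0,0,.017]
print('tip px',proj(d,tip), 'c rim px',proj(d,c),'c floor',proj(d,c-[0,0,.012]))
yaw=2.858;ty=np.array([np.sin(yaw),-np.cos(yaw),0]);tx=np.array([np.cos(yaw),np.sin(yaw),0])
for n,a in(('tx',tx),('ty',ty)): print(n,a,proj(d,tip+.011*a),proj(d,tip-.011*a))
```

```text
215 [(153, 148, 144), (134, 132, 137), (8, 59, 118), (8, 63, 119), (29, 117, 186), (24, 137, 209), (22, 136, 209), (17, 134, 208), (135, 145, 157), (150, 147, 142), (151, 147, 143), (122, 149, 104), (148, 151, 136), (155, 151, 147), (152, 147, 144), (151, 147, 144), (155, 149, 146), (49, 81, 125), (1, 59, 118), (11, 63, 120), (17, 65, 120), (23, 132, 208), (27, 133, 209), (24, 134, 208), (18, 20, 18), (15, 21, 11)]
225 [(109, 135, 167), (112, 135, 173), (19, 102, 167), (18, 102, 167), (19, 122, 195), (30, 137, 210), (28, 137, 209), (28, 136, 208), (131, 143, 155), (151, 147, 142), (151, 147, 144), (150, 145, 142), (150, 145, 142), (151, 145, 142), (149, 145, 141), (152, 147, 143), (147, 144, 141), (68, 93, 126), (14, 64, 120), (11, 59, 119), (9, 56, 108), (28, 119, 192), (31, 78, 125), (57, 50, 51), (22, 23, 21), (24, 22, 20)]
285 [(150, 146, 142), (142, 141, 142), (16, 65, 120), (11, 61, 119), (20, 85, 150), (26, 134, 209), (19, 134, 207), (24, 136, 210), (105, 140, 182), (150, 145, 141), (147, 142, 139), (149, 144, 141), (148, 142, 139), (149, 143, 141), (148, 144, 140), (148, 144, 141), (145, 142, 138), (94, 106, 130), (6, 64, 119), (9, 59, 120), (8, 60, 119), (27, 133, 209), (21, 134, 210), (19, 131, 208), (27, 32, 50), (22, 16, 18)]
tip px [252.4103 254.7285] c rim px [252.3571 235.2893] c floor [252.3318 227.0713]
tx [-0.9601  0.2798  0.    ] [252.4099 237.1054] [252.4105 271.4899]
ty [0.2798 0.9601 0.    ] [272.1289 254.693 ] [232.6898 254.7203]
```

View pics/w3c.png

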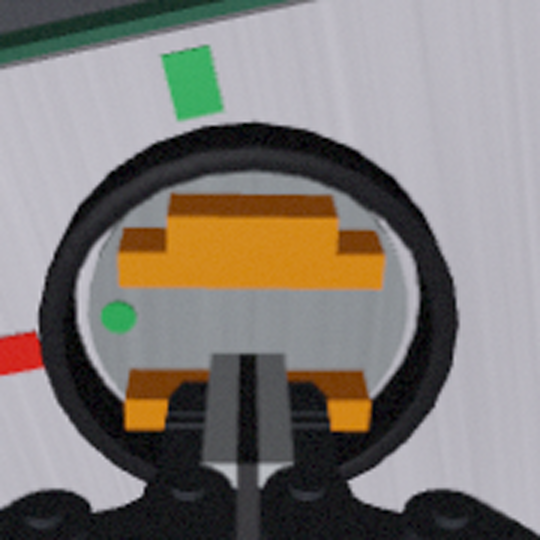

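Run:
```python
from fit import *
d,s=pickle.load(open('w3.pkl','rb'))
c=np.array([.460,-.001,.113])
W=tplane(d,[(253.5,215.6),(253.5,254.2),(210,215.6),(297,215.6)],c,.1,-.075)
print(W, W[:2].mean(0), W[:2].mean(0)-c)
print('collar fit',collar(d,(.460,-.001),.113,.1,-.075))
print('scene',collar(s,(.460,-.001),.113,.1,-.075))
dot=tplane(d,[(209.5,225.5)],c-[0,0,.012],.1,-.075);print(dot-c)
```

```text
[[ 0.4466  0.0036  0.1144]
 [ 0.4742 -0.0044  0.1116]
 [ 0.439  -0.0218  0.1149]
 [ 0.4544  0.0292  0.1138]] [ 0.4604 -0.0004  0.113 ] [ 0.0004  0.0006 -0.    ]
collar fit (array([0.4465, 0.0031]), np.float64(0.007441461396216727), np.int64(42), array([0.4424, 0.0044, 0.0489]))
scene (array([ 0.4604, -0.0003]), np.float64(0.09033016932899698), np.int64(43), array([ 0.4539, -0.004 ,  0.0406]))
[[-0.0094 -0.0271 -0.0113]]
```

Centre confirmed at (0.460, -0.001), and the slot span measures 28.7 mm. The shut tips are about 22 x 13 mm, so they could spin freely if centred. I'll insert them 12 mm off-axis, towards the dot end, and swing the tool rigidly about the axis.

servo_tool(moves=[[0, 0, 0, -0.34, -1.15, 0, 255], [0, 0, 0, -0.34, -1.15, -0.8, 255], [0, 0, 0, -0.34, -1.15, -1.6, 255], [0, 0, 0, -0.34, -1.15, -2.2, 255], [0, 0, 0, -0.34, -1.15, -2.8, 255], [0, 0, 0, -0.34, -1.15, -3.2, 255], [0, 0, 0, -0.34, -1.15, -3.2, 255]])

```text
time: 3.52
position: [0.4563, -0.0122, 0.1194]
tcp_rot: [-3.141, -0.001, 2.858]
ft_force: [-0.6, 0.6, 0.8]
finger_gap: 0.0001
```

Run:
```python
from fit import *
d=cap('wrist','w4.png');s=cap('scene','s4.png')
o=ctrl.get_obs();print({k:o[k] for k in('time','position','tcp_rot','ft_force','torque','finger_gap')})
f=s['frame'][100:205,215:325];cv2.imwrite('pics/s4c.png',cv2.resize(f,None,fx=5,fy=5,interpolation=cv2.INTER_CUBIC))
```

```text
{'time': 3.6167, 'position': array([ 0.4566, -0.0124,  0.1202]), 'tcp_rot': array([-3.1415, -0.0004,  2.8583]), 'ft_force': array([-0.1281,  0.3485,  0.0545]), 'torque': array([-0.0024, -0.0248, -0.0227]), 'finger_gap': -0.00019568441852931047}
```

View pics/w4.png

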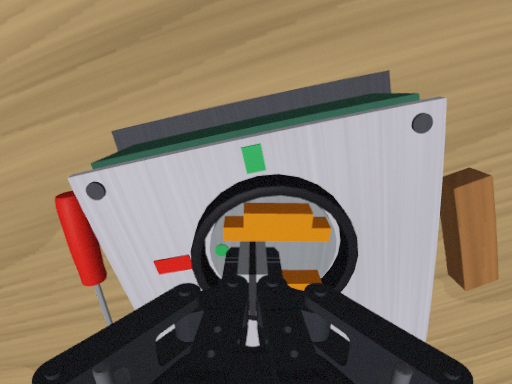

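View pics/s4c.png

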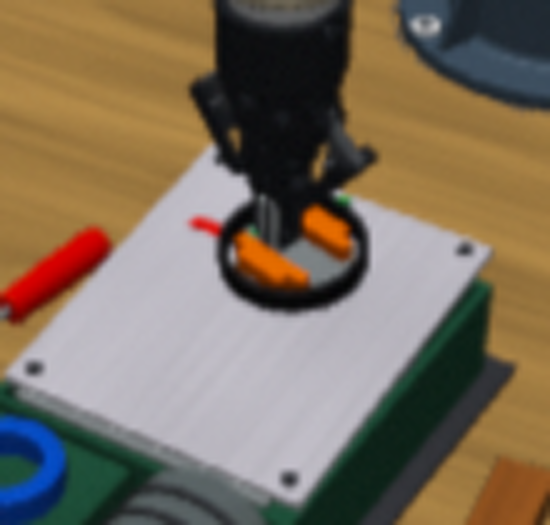

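The tips are in the slot at about (252,240), between the ribs, with no contact force yet. Pressing down now.

servo_tool(moves=[[0, 0, 0, 0, 0, -0.4, 255], [0, 0, 0, 0, 0, -0.8, 255], [0, 0, 0, 0, 0, -1.2, 255], [0, 0, 0, 0, 0, -1.5, 255], [0, 0, 0, 0, 0, -1.7, 255], [0, 0, 0, 0, 0, -1.7, 255]])

```text
time: 4.12
position: [0.4564, -0.0125, 0.1028]
tcp_rot: [-3.141, -0.001, 2.858]
ft_force: [-1.7, 0.5, 2.3]
finger_gap: -0.0001
```

servo_tool(moves=[[0, 0, 0, 0, 0, -0.1, 255], [0, 0, 0, 0, 0, -0.1, 255], [0, 0, 0, 0, 0, -0.1, 255]])

```text
time: 4.37
position: [0.4566, -0.0125, 0.1024]
tcp_rot: [-3.142, 0.0, 2.858]
ft_force: [-2.3, 0.3, 2.3]
finger_gap: -0.0003
```

servo_tool(moves=[[0, 0, 0, 0, 0, -0.1, 255], [0, 0, 0, 0, 0, -0.1, 255], [0, 0, 0, 0, 0, -0.1, 255]])

```text
time: 4.62
position: [0.4567, -0.0125, 0.1017]
tcp_rot: [3.142, 0.0, 2.858]
ft_force: [-4.5, 0.4, 9.9]
finger_gap: 0.0002
```

servo_tool(moves=[[0, 0, 0, 0, 0, -0.05, 255], [0, 0, 0, 0, 0, -0.1, 255], [0, 0, 0, 0, 0, -0.1, 255]])

```text
time: 4.87
position: [0.4568, -0.0125, 0.1012]
tcp_rot: [3.142, 0.001, 2.858]
ft_force: [-7.2, 0.6, 20.1]
finger_gap: 0.0
```

The panel is on its stop with about 20 N. I'll work out the arc.

```bash
python3 -c "
import numpy as np
v=np.array([-.34,-1.15])
for t in range(0,111,5):
    a=np.radians(t);w=np.array([v[0]*np.cos(a)+v[1]*np.sin(a),-v[0]*np.sin(a)+v[1]*np.cos(a)])
    print(t,(w-v).round(2))"
```

```text
0 [0. 0.]
5 [-0.1   0.03]
10 [-0.19  0.08]
15 [-0.29  0.13]
20 [-0.37  0.19]
25 [-0.45  0.25]
30 [-0.53  0.32]
35 [-0.6  0.4]
40 [-0.66  0.49]
45 [-0.71  0.58]
50 [-0.76  0.67]
55 [-0.8   0.77]
60 [-0.83  0.87]
65 [-0.85  0.97]
70 [-0.86  1.08]
75 [-0.86  1.18]
80 [-0.85  1.29]
85 [-0.84  1.39]
90 [-0.81  1.49]
95 [-0.78  1.59]
100 [-0.73  1.68]
105 [-0.68  1.78]
110 [-0.62  1.86]
```

servo_tool(moves=[[0, 0, -5, -0.1, 0.03, 0, 255], [0, 0, -10, -0.19, 0.08, 0, 255], [0, 0, -15, -0.29, 0.13, 0, 255], [0, 0, -20, -0.37, 0.19, 0, 255], [0, 0, -25, -0.45, 0.25, 0, 255], [0, 0, -30, -0.53, 0.32, 0, 255], [0, 0, -30, -0.53, 0.32, 0, 255]])

```text
time: 5.45
position: [0.4525, -0.0099, 0.1014]
tcp_rot: [3.14, 0.003, 2.33]
ft_force: [-2.5, -5.8, 14.6]
finger_gap: 0.0001
```

Run:
```python
from fit import *
d=cap('wrist','w5.png')
o=ctrl.get_obs();print({k:o[k] for k in('time','position','tcp_rot','ft_force','torque','finger_gap')})
```

```text
{'time': 5.5, 'position': array([ 0.4525, -0.0099,  0.1014]), 'tcp_rot': array([3.1402, 0.0031, 2.3334]), 'ft_force': array([-2.664 , -4.6496, 14.8199]), 'torque': array([-0.9642,  0.4363, -0.026 ]), 'finger_gap': 0.0001756340575071968}
```

View pics/w5.png

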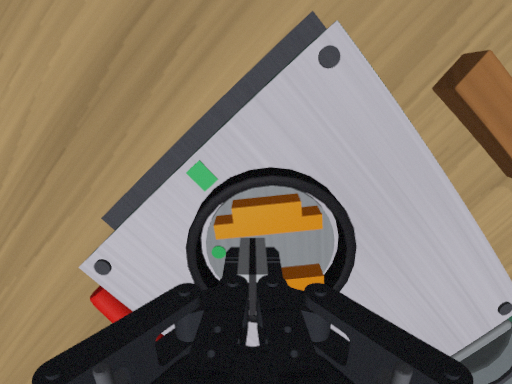

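The fastener follows with about 7° of lag: the dot is at (218,252) and the rib is slightly tilted. I'll continue the arc.

servo_tool(moves=[[0, 0, -5, -0.07, 0.08, 0, 255], [0, 0, -10, -0.13, 0.17, 0, 255], [0, 0, -15, -0.18, 0.26, 0, 255], [0, 0, -20, -0.23, 0.35, 0, 255], [0, 0, -25, -0.27, 0.45, 0, 255], [0, 0, -30, -0.3, 0.55, 0, 255], [0, 0, -35, -0.32, 0.65, 0, 255], [0, 0, -40, -0.33, 0.76, 0, 255]])

```text
time: 6.17
position: [0.449, -0.0027, 0.1013]
tcp_rot: [3.139, 0.002, 1.633]
ft_force: [-4.0, -10.2, 15.0]
finger_gap: 0.0001
```

Run:
```python
from fit import *
d=cap('wrist','w6.png')
o=ctrl.get_obs();print({k:o[k] for k in('time','q','position','tcp_rot','ft_force','torque','finger_gap')})
```

```text
{'time': 6.2167, 'q': array([-0.1086,  0.4019,  2.0273, -0.0024,  0.7095, -0.1621]), 'position': array([ 0.4491, -0.0026,  0.1014]), 'tcp_rot': array([3.139 , 0.002 , 1.6261]), 'ft_force': array([ -3.2537, -10.0246,  13.998 ]), 'torque': array([-1.6326,  0.6166,  0.0091]), 'finger_gap': -0.0004663775197412403}
```

View pics/w6.png

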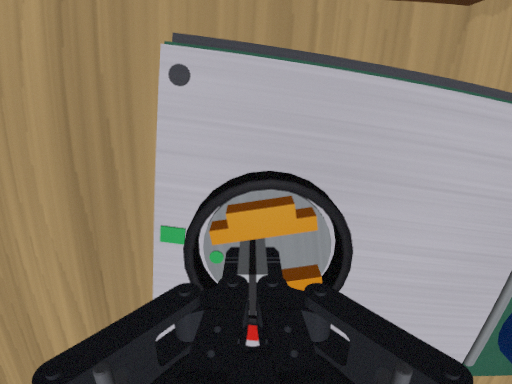

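servo_tool(moves=[[0, 0, -5, 0, 0.1, 0, 255], [0, 0, -10, 0.01, 0.21, 0, 255], [0, 0, -15, 0.02, 0.31, 0, 255], [0, 0, -20, 0.05, 0.41, 0, 255], [0, 0, -20, 0.05, 0.41, 0, 255]])

```text
time: 6.63
position: [0.4497, 0.0018, 0.1014]
tcp_rot: [3.138, 0.0, 1.282]
ft_force: [-3.3, -5.6, 13.8]
finger_gap: -0.0001
```

Run:
```python
from fit import *
d=cap('wrist','w7.png')
o=ctrl.get_obs();print({k:o[k] for k in('time','position','tcp_rot','ft_force','torque','finger_gap')})
```

```text
{'time': 6.6833, 'position': array([0.4497, 0.0018, 0.1014]), 'tcp_rot': array([3.1385, 0.0004, 1.2862]), 'ft_force': array([-2.2547, -5.8376, 15.4006]), 'torque': array([-1.0788,  0.4749, -0.0628]), 'finger_gap': 0.00015844639068744208}
```

View pics/w7.png

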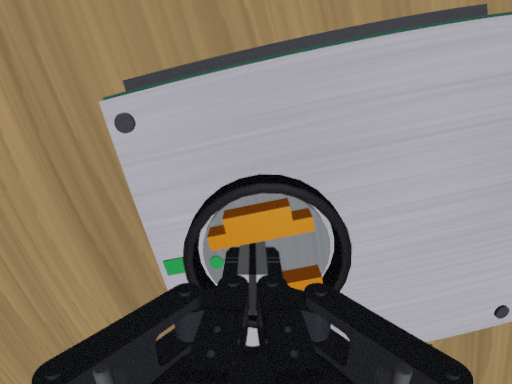

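The dot (216,262) is nearly in line with the green mark (175,266). I'll keep going to find the stop.

servo_tool(moves=[[0, 0, -2.5, 0.02, 0.05, 0, 255], [0, 0, -5, 0.03, 0.1, 0, 255], [0, 0, -5, 0.03, 0.1, 0, 255]])

```text
time: 6.93
position: [0.4497, 0.0024, 0.1013]
tcp_rot: [3.139, 0.001, 1.198]
ft_force: [-4.1, -9.9, 16.0]
finger_gap: -0.0001
```

servo_tool(moves=[[0, 0, -2.5, 0.02, 0.05, 0, 255], [0, 0, -5, 0.05, 0.09, 0, 255], [0, 0, -5, 0.05, 0.09, 0, 255]])

```text
time: 7.18
position: [0.4491, 0.0028, 0.1012]
tcp_rot: [3.141, 0.003, 1.112]
ft_force: [-11.3, -17.2, 20.5]
finger_gap: -0.0
```

Run:
```python
from fit import *
d=cap('wrist','w8.png');pickle.dump(d,open('w8.pkl','wb'))
o=ctrl.get_obs();print({k:o[k] for k in('time','position','tcp_rot','ft_force','torque','finger_gap')})
```

```text
{'time': 7.2333, 'position': array([0.4491, 0.0028, 0.1011]), 'tcp_rot': array([3.1409, 0.0028, 1.1138]), 'ft_force': array([-10.2439, -17.7177,  19.675 ]), 'torque': array([-2.8736,  1.7593,  0.2542]), 'finger_gap': -7.70163432754654e-05}
```

View pics/w8.png

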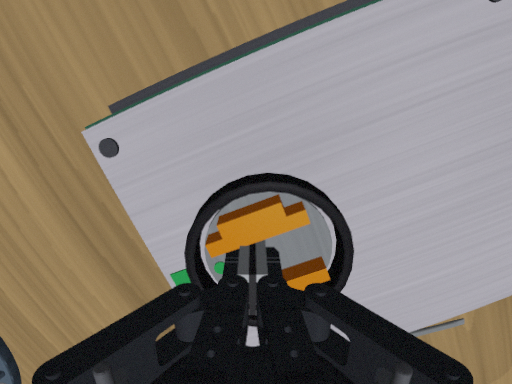

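Run:
```python
from fit import *
d=pickle.load(open('w8.pkl','rb'))
def ang(a,b,z):
    A=plane(d,*a,z);B=plane(d,*b,z);v=B-A;return np.degrees(np.arctan2(v[1],v[0])),A,B
print('rib',ang((208,256),(309,224),.097))
print('side edge',ang((85,129),(375,1),.081))
print('front edge',ang((85,131),(167,281),.081))
g=cv2.inRange(cv2.cvtColor(d['frame'],cv2.COLOR_BGR2HSV),(50,120,90),(75,255,255))
n,l,s,c=cv2.connectedComponentsWithStats(g)
for i in range(1,n):
    if s[i,4]>15: print(s[i],plane(d,*c[i],.085)-[.46,-.001,.085])
```

```text
rib (np.float64(-6.662208207520744), array([0.4311, 0.0177, 0.097 ]), array([0.4845, 0.0115, 0.097 ]))
side edge (np.float64(-4.11649444040816), array([0.4034, 0.1017, 0.081 ]), array([0.5543, 0.0909, 0.081 ]))
front edge (np.float64(-95.68091104987614), array([0.4028, 0.1009, 0.081 ]), array([0.3933, 0.0058, 0.081 ]))
[214 262  11  12  97] [-0.032   0.0039 -0.    ]
[171 269  20  17 207] [-0.0555  0.0077 -0.    ]
```

The rib direction (−6.7°) agrees with the drive's axis (−4 to −6°) to within measuring error, and the side force has climbed, so it's at the stop. I'll back off the side load slightly, then lift.

servo_tool(moves=[[0, 0, 4, -0.03, -0.1, 0, 255], [0, 0, 7, -0.05, -0.2, 0, 255], [0, 0, 7, -0.05, -0.2, 0.1, 255], [0, 0, 7, -0.05, -0.2, 0.4, 255], [0, 0, 7, -0.05, -0.2, 0.8, 255], [0, 0, 7, -0.05, -0.2, 1.6, 255], [0, 0, 7, -0.05, -0.2, 3, 255], [0, 0, 7, -0.05, -0.2, 5, 255]])

```text
time: 7.9
position: [0.4481, 0.0026, 0.1504]
tcp_rot: [-3.139, 0.0, 1.235]
ft_force: [-0.0, 0.4, 0.3]
finger_gap: -0.0004
```

servo_tool(moves=[[0, 0, 0, -1, 0, 2, 255], [0, 0, 0, -2, 0, 4, 255], [0, 0, 0, -3, 0, 6, 255], [0, 0, 0, -4, 0, 8, 255], [0, 0, 0, -4, 0, 9, 255], [0, 0, 0, -4, 0, 9, 255], [0, 0, 0, -4, 0, 9, 255]])

```text
time: 8.48
position: [0.4089, 0.0025, 0.2407]
tcp_rot: [3.14, -0.001, 1.235]
ft_force: [0.4, -0.1, -0.2]
finger_gap: 0.0001
```

Run:
```python
from fit import *
d=cap('wrist','w9.png');s=cap('scene','s9.png');pickle.dump((d,s),open('w9.pkl','wb'))
o=ctrl.get_obs();print({k:o[k] for k in('time','position','tcp_rot','ft_force','torque','finger_gap')})
f=s['frame'][60:205,215:325];cv2.imwrite('pics/s9c.png',cv2.resize(f,None,fx=4,fy=4,interpolation=cv2.INTER_CUBIC))
```

```text
{'time': 8.5833, 'position': array([0.4086, 0.0024, 0.2396]), 'tcp_rot': array([-3.1404,  0.0001,  1.235 ]), 'ft_force': array([-0.3609,  0.148 , -0.5433]), 'torque': array([-0.0037, -0.0243, -0.0321]), 'finger_gap': -0.0003926361939417247}
```

View pics/w9.png

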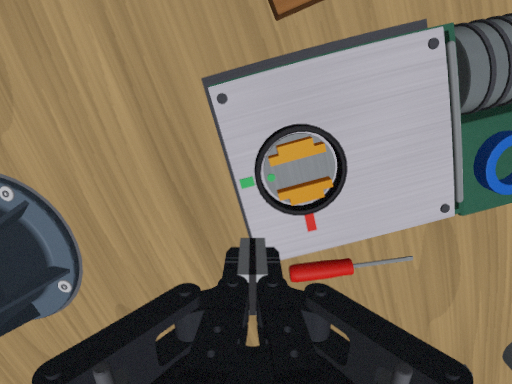

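View pics/s9c.png

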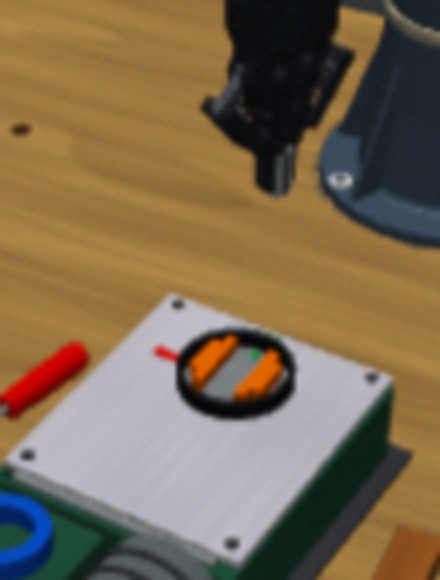

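The wrist view shows the dot (271,177), the slot centre (300,170) and the green mark (247,182) in one line, with the ribs parallel to the panel's side edge. The scene view shows the panel flush. One numeric check follows.

Run:
```python
from fit import *
d,s=pickle.load(open('w9.pkl','rb'))
hsv=cv2.cvtColor(d['frame'],cv2.COLOR_BGR2HSV)
om=cv2.inRange(hsv,(10,190,185),(20,255,255)); om=cv2.medianBlur(om,3)
n,l,st,c=cv2.connectedComponentsWithStats(om)
C=[]
for i in range(1,n):
    if st[i,4]>100:
        ys,xs=np.nonzero(l==i);W=np.array([plane(d,u,v,.099)[:2] for u,v in zip(xs,ys)])
        u,sv,vt=np.linalg.svd(W-W.mean(0));C.append(W.mean(0));print('rib',st[i,4],W.mean(0),np.degrees(np.arctan(vt[0,1]/vt[0,0])))
v=C[0]-C[1];print('perp of rib centres',np.degrees(np.arctan2(v[1],v[0]))-90)
# screws: drive axis, then height by two views
hw=[(222,98),(433.5,43.5),(445,208.5)]
P=[plane(d,*p,.083) for p in hw];v=P[1]-P[0];print('drive yaw',np.degrees(np.arctan2(v[1],v[0])));v=P[1]-P[2];print(np.degrees(np.arctan2(v[1],v[0]))-90)
# front-left(+y) screw height: wrist (222,98), scene (372/4+215,378/4+60)
for a,b in (((222,98),(371.5/4+215,377/4+60)),((433.5,43.5),(231/4+215,543/4+60)),((445,208.5),(27/4+215,454/4+60))):
    o1,r1=ray(d,*a);o2,r2=ray(s,*b)
    t=np.linalg.lstsq(np.stack([r1,-r2],1),o2-o1,rcond=None)[0];p,q=o1+t[0]*r1,o2+t[1]*r2;print((p+q)/2,np.linalg.norm(p-q))
```

```text
rib 189 [0.4738 0.019 ] -18.411806434444586
rib 563 [ 0.4572 -0.0213] -2.629847464748607
perp of rib centres -22.40842618698173
drive yaw -4.463028477210816
-4.3019098371218405
[0.409  0.0891 0.0851] 0.0015787159520775824
[0.6113 0.0732 0.0818] 0.001102742459828044
[ 0.5983 -0.0962  0.0823] 0.0008679292765726866
```

The panel is down: its front screw sits about 3 mm above the rear one, which matches 0.015 rad. The rib mask was fragmented, so I'll zoom in for the angle.

Run:
```python
from fit import *
d,s=pickle.load(open('w9.pkl','rb'))
f=d['frame'][115:225,240:360];cv2.imwrite('pics/w9c.png',cv2.resize(f,None,fx=6,fy=6,interpolation=cv2.INTER_CUBIC)[:600])
hsv=cv2.cvtColor(d['frame'],cv2.COLOR_BGR2HSV)
om=cv2.inRange(hsv,(8,150,80),(22,255,255));om[:115]=0;om[225:]=0;om[:,:250]=0;om[:,350:]=0
n,l,st,c=cv2.connectedComponentsWithStats(om)
# slot-side edges: grey gap between ribs per column
E1=[];E2=[]
for u in range(284,324):
    v=np.nonzero(om[:,u])[0]; g=np.diff(v); 
    k=g.argmax(); 
    if g[k]>8: E1.append((u,v[k]));E2.append((u,v[k+1]))
for E,z in((E1,.099),(E2,.087)):
    E=np.array(E,float);a,b=np.polyfit(E[:,0],E[:,1],1)
    A=plane(d,284,a*284+b,z);B=plane(d,324,a*324+b,z);v=B-A;print(len(E),np.degrees(np.arctan2(v[1],v[0])),A,B)
```

```text
40 -3.6335839440407933 [0.4452 0.0151 0.099 ] [0.4837 0.0127 0.099 ]
40 -3.1093654895060974 [ 0.4373 -0.0144  0.087 ] [ 0.4789 -0.0167  0.087 ]
```

View pics/w9c.png

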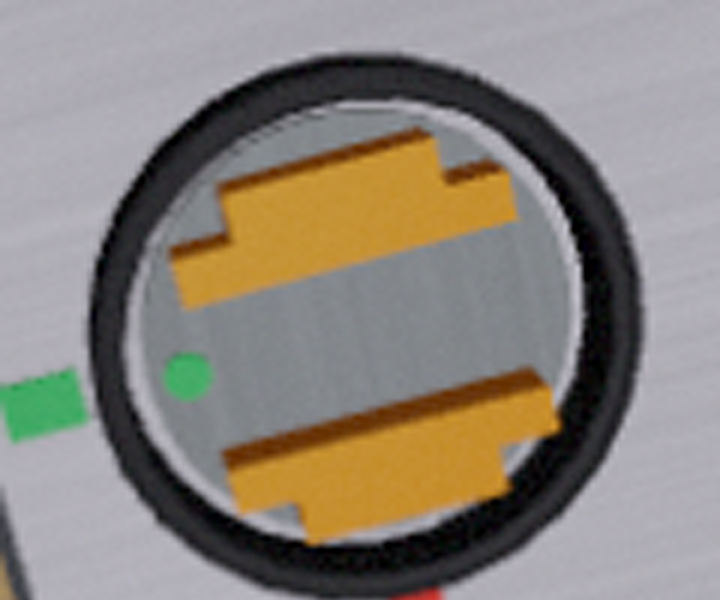

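Run:
```python
from fit import *
def lo(d,u0,u1,v0,v1,z):
    hsv=cv2.cvtColor(d['frame'],cv2.COLOR_BGR2HSV);om=cv2.inRange(hsv,(8,150,80),(22,255,255))
    E=[]
    for u in range(u0,u1):
        v=np.nonzero(om[v0:v1,u])[0]
        if len(v): E.append((u,v[-1]+v0+.5))
    E=np.array(E,float);p=np.polyfit(E[:,0],E[:,1],1);r=E[:,1]-np.polyval(p,E[:,0]);k=abs(r)<1.5;p=np.polyfit(E[k,0],E[k,1],1)
    A=plane(d,u0,np.polyval(p,u0),z);B=plane(d,u1,np.polyval(p,u1),z);w=B-A;return k.sum(),np.degrees(np.arctan2(w[1],w[0])),(A+B)/2
def edge(d,u0,u1,lineg,z):
    # panel side edge: topmost bright pixel near guess
    g=cv2.cvtColor(d['frame'],cv2.COLOR_BGR2HSV);E=[]
    br=(g[...,1]<40)&(g[...,2]>120)
    for u in range(u0,u1):
        vg=int(lineg(u));col=br[max(vg-12,0):vg+13,u];w=np.nonzero(col)[0]
        if len(w): E.append((u,w[0]+max(vg-12,0)))
    E=np.array(E,float);p=np.polyfit(E[:,0],E[:,1],1);r=E[:,1]-np.polyval(p,E[:,0]);k=abs(r)<2;p=np.polyfit(E[k,0],E[k,1],1)
    A=plane(d,u0,np.polyval(p,u0),z);B=plane(d,u1,np.polyval(p,u1),z);w=B-A;return k.sum(),np.degrees(np.arctan2(w[1],w[0]))
d8=pickle.load(open('w8.pkl','rb'));d9=pickle.load(open('w9.pkl','rb'))[0]
print('w8',lo(d8,213,306,190,262,.097),edge(d8,100,340,lambda u:129-(u-85)*128/290,.081))
print('w9',lo(d9,273,325,130,174,.099),edge(d9,220,435,lambda u:82-(u-210)*54/230,.083))
```

```text
w8 (np.int64(91), np.float64(-4.467481758700355), array([0.4581, 0.0141, 0.097 ])) (np.int64(239), np.float64(-4.309071104866988))
w9 (np.int64(52), np.float64(-3.64893103524819), array([0.4595, 0.0138, 0.099 ])) (np.int64(215), np.float64(-4.329769747969661))
```

Run:
```python
from plant import finish_job
print(finish_job())
```

```text
the job is handed in; nothing more can be done
None
```

The panel is shut and locked, the hand is clear, and I handed the job in at about 8.6 s of the 40 s allowed.

I put the shut fingertips into the slot about 12 mm off the axis, towards the green dot. I pressed the panel onto its stop with about 20 N and swung the tool clockwise about the fastener's axis. I stopped when the side force rose to about 20 N, then eased off, lifted out and moved away.

**Last checks, after letting go:**
- **Panel:** it stayed down. Its front screws sit about 3 mm above the rear ones, which matches resting on the tongue at about 0.015 rad.
- **Fastener:** the dot lines up with the green mark. The slot was within 0.2° of the panel's axis while held at the stop, and about 0.7° short of it after release. That is about the measuring error, but easing off may have dragged it back slightly; I left it there.
- **Surroundings:** the wrist force was about zero. The screwdriver, offcut and tape roll looked undisturbed; I did not measure them or check the glue, mug or hammer afterwards.

**Checks that disagreed:**
- A hand-picked rib edge at the stop read −6.7°, against −4.5° from the fitted edge.
- A rib check by colour mask came out fragmented, so I discarded it.
- Two of the collar circle fits were poor, so I discarded those too.

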